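# Set the fan's variable transformer to the mains line and start it

### The job

The fan is to be tried at mains voltage: on the grey variable transformer, push the big wing knob round with a fingertip until the white index mark on its pointer end lines up with the longest, thickest line of the scale, and only then press the round flat start button fully in and let it come back out. Do not grip the knob, do not press the mushroom-shaped stop button, leave the loose parts and tools where they are, and finish with the knob still on that line.

Things in the scene. Friction and masses are not known exactly. Their poses are not given: they have to be found in the camera images.
- transformer: grey steel bench transformer, 210 mm (x) by 260 mm (y) by 150 mm high, fixed. Origin: centre of its underside on the bench; z up, x points from its front (sockets) to its back. On its flat deck, 150 mm above the bench: knob (axis at x 0, y +50 mm), start button (-5, -85), stop button (-72, -85), black panel meter 60 x 66 x 12 mm (centre +67, -82). The knob is the highest part, 182 mm above the bench
- knob_axis (a point): fixed point on the knob's vertical axis at deck height, centre of a flat aluminium scale plate of 146 mm diameter with black lines: short thin ones every 10 V, somewhat longer thin ones every 50 V, and a single long thick one, the target
- knob (a joint): angle of the knob in rad, 0 to 5.40 between its stops, growing clockwise from above. Pointer direction in the transformer's frame, counter-clockwise from its x axis, = 2.705 minus this. On the target line it reads 4.60; it starts 0.9 to 2.4 below that, so the way is clockwise. Friction holds it where it is left (0.14 N m, 5 N at 30 mm from the axis; no spring or detents)
- index_mark (a point): outer end of the white index line on the pointer end of the knob, 45 mm from the axis; turns with the knob. The opposite end of the wing has no line
- target_line (a point): inner end of the target line (the longest, 24 mm, and thickest, 4 mm, on the scale), 45 mm from the knob's axis, fixed to the transformer. The index mark is on the line when these two points coincide in plan
- wing_left: left half (+y side) of the knob's straight black wing; turns with it. Origin on the axis at deck height, x along the pointer. Whole wing: 80 mm long (40 each side of the axis), 15 mm thick, flat upright flanks 6 to 32 mm above the deck; round its middle a low collar, 30 mm diameter, top 9.5 mm above the deck; under it a thin skirt, 91 mm diameter, top 5.5 mm above the deck. A push on this half's flank at the pointer end turns it clockwise
- wing_right: right half (-y side) of the same wing, same origin and axes. A push on its flank at the tail end (the end without the index line) turns the knob clockwise too. Squeezing both halves between the fingers counts as gripping the knob
- start (a joint): travel of the start button in m: 0 out, 0.006 fully in; spring, about 1.5 N to begin and 5 N fully in
- start_top (a point): centre of the top of the start button: flat black round cap of 28 mm diameter in a 44 mm steel collar; 18 mm above the deck when out; moves with it. It is pressed straight down
- stop (a joint): travel of the stop button in m: 0 out, 0.005 in; not to be pressed
- stop_top (a point): centre of the top of the stop button: black mushroom head of 42 mm diameter, 26 mm above the deck, 67 mm in front (-x of the transformer) of the start button
- flare_nut: loose brass flare nut, 22 mm hexagon, 24 mm high, standing on the transformer's deck beside the meter; leave it. Origin: centre of its underside
- brass_cap: loose brass cap, 24 mm diameter, 18 mm high, standing on the deck near the knob's plate; leave it. Origin: centre of its underside
- ball_valve: loose brass ball valve with a flat lever, about 115 mm long, 47 mm high, on the bench to the left of the transformer; leave it. Origin: underside
- drier: loose copper filter drier, 170 mm long, 38 mm thick, lying on the bench behind the transformer; leave it. Origin: underside
- screwdriver: loose screwdriver lying on the bench to the right of the transformer; leave it
- wrench: loose wrench lying on the bench to the left of the transformer; leave it
- tube_cutter: loose tube cutter, about 110 mm long, 20 mm high, lying on the bench to the right of the transformer; leave it
- tape_roll: loose roll of black tape, 96 mm diameter, 19 mm high, lying flat on the bench to the right of the transformer; leave it

How it is judged:
By the outcome, as a careful person would: the job done as asked, in the order asked, and still so for the second after the job is handed in, with the robot touching nothing.
It also fails if it takes over 51 s, if anything falls off the work surface, if the arm or the gripper's body presses on something with over 40 N, if the wrist force passes 120 N, or if a joint passes its speed limit or range.

### The arm

A 7-joint arm with a two-finger parallel gripper is mounted at the origin on the work surface. World frame = base frame: x ahead of the robot, y to its left, z up, the work surface at z = 0. Lengths are in m, angles in rad, forces in N, time in s.
With the tool pointing down it reaches from about 0.425 to 0.925 m from the base axis. Payload 6.8 kg.
Tool frame: the origin (TCP) lies at the very end of the fingers, on their centre line; the grasp point (between the pads) lies 19 mm behind it (r.tcp_to_grasp is the distance from the TCP to the grasp point, in m); z points along the fingers, y is the line along which they close (so a half turn about z gives the same grasp; the last joint's range is limited). The gripper opens to 85 mm and grips with 20 to 120 N. Pads are 22 mm wide; open, the fingers measure 114 mm over their backs; the gripper's body (76 mm by 85 mm) begins 54 mm behind the grasp point. The pads swing forward as they close: fully open they stand 13 mm farther back than shut.
Start: joints at [1.044, 0.477, 0.022, 1.555, -0.011, 1.109, -0.083], TCP at [0.275, -0.617, 0.201] pointing down, gripper open.
Joint ranges: [-2.96, 2.96], [-0.34, 2.1], [-1.41, 1.46], [0.24, 2.44], [-1.37, 4.51], [0.17, 1.92], [-2.96, 2.96]. Speed limits (rad/s): [2.39, 2.39, 3.14, 3.14, 3.14, 3.14, 3.14].

### API

Orientations are given as a rotation vector (axis times angle).
In Python, from bench import r gives the robot as it stands.
- The arm moves only by the tool step_arm, never from a script. Its argument "moves" is a list of rows, each a list of 7 numbers: the shift along the tool's x, y, z in mm, then the turn, a rotation vector about the tool's x, y, z in rad, then the finger opening in mm, from 0 to 85.4. A call has 1 to 8 rows; each row is the pose to reach, as a shift and turn from the pose commanded when the call began, along the tool's axes at that moment; what a row does not reach only later rows make up. A row lasts 1/10 s, in which the tool goes at most 50 mm and 8.59 degrees, less where a joint would pass 70% of its speed; a pose out of reach is approached as far as the arm can. A call with a gripper value outside its range is refused whole. The fingers move at their own pace and stop on an object; "grip_force" is the grip in N (left out, the last holds). Time passes only in rows, so rows that repeat a pose let the fingers close. It gives the time, the measured TCP pose, the force, the opening and the grip force at its end, in the units of the state.
- r.get_obs(): the state, without advancing time (a new reading comes with each control period).
- r.grab_frame(name): name is "side" or "top" or "wrist"; returns a dict with "image" (420x560x3 uint8, red, green, blue), "depth" (420x560 float32, m along the optical axis (not along the pixel's ray), 0 where there is no reading), "mtx" (3x3 intrinsics, pixels), "rvec" (rotation vector, rad) and "tvec" (3), from world to camera coordinates, as OpenCV has them. Camera axes: x right, y down, z forward; pixel columns grow to the right and rows downward; lengths in m; the calibration is good to about 2 mm. The wrist camera is an equidistant fisheye: a pixel r from the principal point sees the ray r / f radians off the axis. A picture is of the moment at which its call begins.
- r.hand_in(): hands the job in; it is judged then, once.
The state is a dict: "clock": time; "joints": joint angles; "qvel": joint speeds; "tau": joint torques, N m; "tcp_pos": TCP position; "orientation": TCP orientation; "contact_force": force on the tool from outside, world axes, zero at the start; "moment": the same for the moment, N m; "grip_width": finger opening in m; "gripper_force": force on a finger pad.
Only numpy, scipy, OpenCV 4.12 (cv2) and the standard library are available. Lean on these libraries where they do the work, as an engineer would, in place of code of your own. Each camera call takes 0.05 s, during which the arm holds its last target. There are 200 camera calls.

## Working session

There is one attempt and no reset: what is moved stays moved. The work goes in short steps, Python scripts to look and compute and a tool call to move; the robot and the scene stay as the last step left them, time stands still between calls to the robot, and variables do not carry over. Pictures are saved under pics/ and viewed, at most 10 in all, crops included, and the job is handed in when it is done.

Besides the shell and the picture viewer there is one more tool, called after ">>>" as a command line: name --pt "numbers of a row" for each row, then --argument value for the rest. step_arm: Moves the arm, as the interface text tells. Its arguments: {"type":"object","properties":{"moves":{"type":"array","items":{"type":"array","items":{"type":"number"}}},"grip_force":{"type":"number"}},"required":["moves"]}

```bash
mkdir -p pics; python3 - <<'E'
from bench import r
import cv2,numpy as np,pickle
o=r.get_obs();print(o['clock'],o['tcp_pos'],o['orientation'],o['grip_width'])
for n in ['top','side']:
    f=r.grab_frame(n);pickle.dump(f,open(n+'.pkl','wb'))
    cv2.imwrite(f'pics/{n}0.png',f['image'][:,:,::-1])
    R=cv2.Rodrigues(np.array(f['rvec']))[0];print(n,f['mtx'],-R.T@f['tvec'],R)
E
```

```text
0.0 [ 0.27422217 -0.61607271  0.2004286 ] [-3.07123522e+00 -6.52752636e-01  8.39269157e-04] 0.08529393453291803
top [[539.63931267   0.         281.95653044]
 [  0.         539.63931267 211.06188728]
 [  0.           0.           1.        ]] [0.37011543 0.07089458 1.54915686] [[-0.00558743 -0.99994575  0.00879132]
 [-0.99016384  0.00430327 -0.13984654]
 [ 0.13980112 -0.00948623 -0.99013416]]
side [[380.20893523   0.         283.75843694]
 [  0.         380.20893523 213.33602702]
 [  0.           0.           1.        ]] [0.15800404 0.47953785 0.77866348] [[-0.73817208 -0.67455561 -0.00875878]
 [-0.49150237  0.54665793 -0.67793106]
 [ 0.46209026 -0.49612482 -0.7350733 ]]
```

View pics/top0.png

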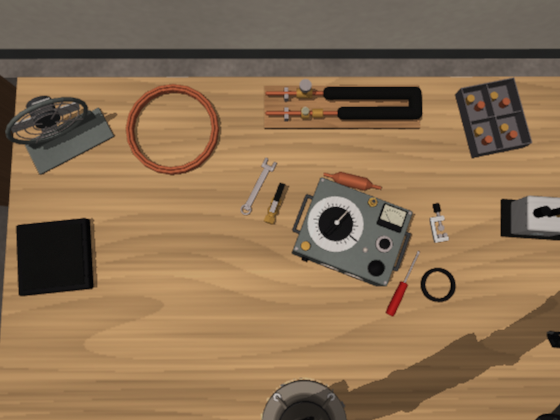

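The top view shows the transformer around pixel (352,231), with the knob at about (336,223), start button at (385,243) and stop at (376,268). I'll enlarge it.

```bash
python3 - <<'E'
import cv2,pickle
f=pickle.load(open('top.pkl','rb'));c=f['image'][170:290,285:420,::-1]
cv2.imwrite('pics/c0.png',cv2.resize(c,None,fx=5,fy=5,interpolation=cv2.INTER_CUBIC))
E
```

```text
(no output)
```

View pics/c0.png

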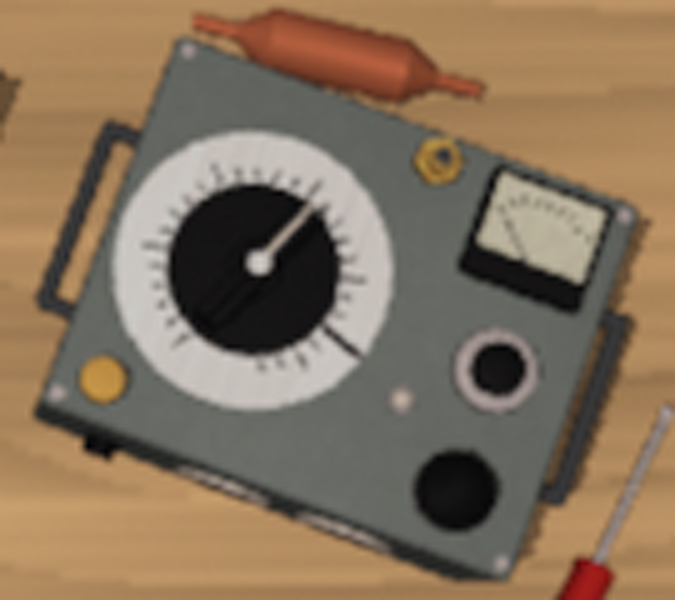

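View pics/side0.png

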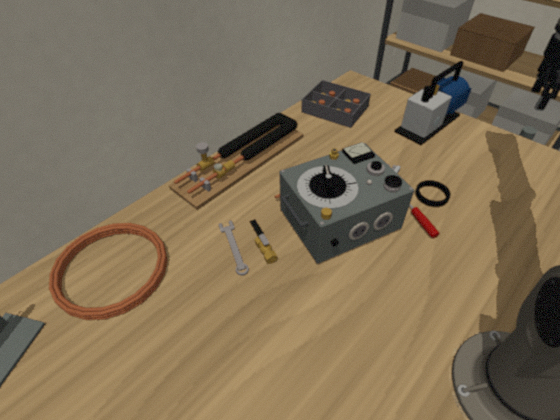

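The enlarged crop shows the plate centre at (252,270) and the pointer tip at (318,203). The target line runs (325,330)-(360,357). Start is at (497,370), stop at (456,490), the nut at (438,160) and the cap at (103,380). The deck screws are at (188,50), (625,215), (502,563) and (57,392).

```bash
cat > h.py <<'E'
import numpy as np,cv2
def topw(f,uv,z):
    R=cv2.Rodrigues(np.array(f['rvec']))[0];t=np.array(f['tvec']).ravel();C=-R.T@t
    d=R.T@np.linalg.inv(f['mtx'])@np.array([uv[0],uv[1],1.]);return C+d*(z-C[2])/d[2]
E
python3 - <<'E'
from h import *;import pickle
f=pickle.load(open('top.pkl','rb'))
P={}
for n,u,z in [('s1',(188,50),.15),('s2',(625,215),.15),('s3',(502,563),.15),('s4',(57,392),.15),('knob',(252,270),.152),('start',(497,370),.168),('stop',(456,490),.176),('hub',(259,264),.182),('tip',(318,203),.165),('tl_in',(325,330),.152),('tl_out',(360,357),.152),('nut',(438,160),.17),('cap',(103,380),.168)]:
    P[n]=topw(f,[(u[0]+.5)/5-.5+285,(u[1]+.5)/5-.5+170],z);print(n,P[n].round(4))
M={'knob':(0,.05),'start':(-.005,-.085),'stop':(-.072,-.085),'hub':(0,.05)}
A=np.array([M[k] for k in M]);B=np.array([P[k][:2] for k in M])
c=np.mean([P[k][:2] for k in('s1','s2','s3','s4')],0);print('centre',c)
A=np.vstack([A,[0,0],[0,0]]);B=np.vstack([B,c,c])
a0,b0=A.mean(0),B.mean(0);a,b=A-a0,B-b0
th=np.arctan2((a[:,0]*b[:,1]-a[:,1]*b[:,0]).sum(),(a*b).sum())
R=np.array([[np.cos(th),-np.sin(th)],[np.sin(th),np.cos(th)]]);t=b0-R@a0
print('yaw',th,t,'res',((A@R.T+t-B)*1e3).round(1).tolist())
for e in [('s1','s4'),('s2','s3')]:
    d=P[e[0]]-P[e[1]];print('edge yaw',np.arctan2(d[1],d[0]))
K=R@[0,.05]+t;print('K',K,'S',R@[-.005,-.085]+t)
for n in('tip','tl_in','tl_out'):
    d=P[n][:2]-K;print(n,np.hypot(*d),np.arctan2(d[1],d[0])-th)
print('target dir frame',2.705-4.60)
E
```

```text
s1 [ 0.6512 -0.0493  0.15  ]
s2 [ 0.5621 -0.2773  0.15  ]
s3 [ 0.3815 -0.2068  0.15  ]
s4 [0.4707 0.0216 0.15  ]
knob [ 0.5338 -0.0807  0.152 ]
start [ 0.4796 -0.2039  0.168 ]
stop [ 0.4181 -0.1795  0.176 ]
hub [ 0.5333 -0.0811  0.182 ]
tip [ 0.5671 -0.1142  0.165 ]
tl_in [ 0.5022 -0.1181  0.152 ]
tl_out [ 0.488 -0.136  0.152]
nut [ 0.5886 -0.1763  0.17  ]
cap [ 0.4755 -0.0014  0.168 ]
centre [ 0.51638749 -0.12796193]
yaw -0.37667937250459044 [ 0.51582547 -0.12737125] res [[0.5, -0.2], [0.3, -0.7], [-0.5, -0.5], [0.9, 0.2], [-0.6, 0.6], [-0.6, 0.6]]
edge yaw -0.3744818438411675
edge yaw -0.3720834286512519
K [ 0.5342172  -0.08087669] S [ 0.47991007 -0.20457283]
tip 0.04679989078290341 -0.41619896041438637
tl_in 0.04910705101955301 -1.9052903946022215
tl_out 0.07190160954055322 -1.8921995498802793
target dir frame -1.8949999999999996
```

Everything fits to about 1 mm. The pointer is at −0.792 rad world and must reach −2.271, a 1.48 rad clockwise turn. I'll close the fingers and approach the left flank at the pointer end.

```bash
cat >> h.py <<'E'
K=np.array([.5342,-.0809]);TH=-.3767;S=np.array([.4799,-.2046])
from scipy.spatial.transform import Rotation as Ro
def shift(o,pos,yaw):
    R=Ro.from_rotvec(o['orientation']);T=Ro.from_matrix(np.array([[np.cos(yaw),np.sin(yaw),0],[np.sin(yaw),-np.cos(yaw),0],[0,0,-1]]))
    return (R.inv().apply(np.array(pos)-o['tcp_pos'])*1e3).round(1),(R.inv()*T).as_rotvec().round(3)
def fing(al,along=.03,off=.0185,z=.163):
    p=np.array([np.cos(al),np.sin(al)]);n=np.array([-p[1],p[0]]);return [*(K+along*p+off*n),z]
E
python3 - <<'E'
from bench import r
from h import *
o=r.get_obs()
print(shift(o,fing(-.792,off=.0305,z=.26),.779))
E
```

```text
(array([ 494.3, -366. ,  -58.9]), array([-0.002, -0.   , -0.36 ]))
```

>>> step_arm --pt "0 0 -59 0 0 0 0" --pt "35 -26 -59 0 0 -0.05 0" --pt "70 -52 -59 0 0 -0.1 0" --pt "105 -78 -59 0 0 -0.15 0" --pt "140 -104 -59 0 0 -0.2 0" --pt "175 -130 -59 0 0 -0.25 0" --pt "210 -156 -59 0 0 -0.3 0" --pt "247 -183 -59 0 0 -0.36 0" --grip_force 20

```text
clock: 0.9
tcp_pos: [0.4259, -0.3475, 0.2601]
orientation: [-2.905, -1.195, 0.001]
contact_force: [0.7, 0.2, -0.7]
grip_width: 0.0001
gripper_force: 0.0
```

```bash
python3 - <<'E'
from bench import r
from h import *
o=r.get_obs();print(o['clock'],o['tcp_pos'],o['grip_width'],o['joints'],o['contact_force'])
print(shift(o,fing(-.792,off=.0305,z=.26),.779))
E
```

```text
0.9 [ 0.4258816  -0.34751328  0.26014582] 0.00012899081028792857 [ 0.71860153  0.2272914  -0.17529878  1.77644288  0.0435142   1.14208455
 -0.26080986] [ 0.71611999  0.20588372 -0.73947487]
(array([ 2.95e+02, -8.32e+01,  1.00e-01]), array([-0.   ,  0.   ,  0.001]))
```

>>> step_arm --pt "42 -12 0 0 0 0 0" --pt "84 -24 0 0 0 0 0" --pt "126 -36 0 0 0 0 0" --pt "168 -48 0 0 0 0 0" --pt "210 -60 0 0 0 0 0" --pt "252 -72 0 0 0 0 0" --pt "295 -83 0 0 0 0 0" --pt "295 -83 0 0 0 0 0"

```text
clock: 1.7
tcp_pos: [0.5795, -0.0747, 0.2601]
orientation: [-2.897, -1.206, -0.004]
contact_force: [-0.4, -0.3, 0.6]
grip_width: 0.0002
gripper_force: 0.0
```

```bash
python3 - <<'E'
from bench import r
from h import *
o=r.get_obs();print(o['clock'],o['tcp_pos'],o['joints'],o['contact_force'])
print(shift(o,fing(-.792,off=.0305,z=.163),.779))
f=r.grab_frame('wrist');cv2.imwrite('pics/w1.png',f['image'][:,:,::-1])
E
```

```text
1.7 [ 0.57950635 -0.0747411   0.260092  ] [ 0.30333397  0.30124075 -0.34934813  1.68959341  0.10610392  1.16902056
 -0.85481702] [-0.3920598  -0.27183123  0.64142975]
(array([-6.4,  2.7, 97.1]), array([-0.002, -0.004,  0.01 ]))
```

View pics/w1.png

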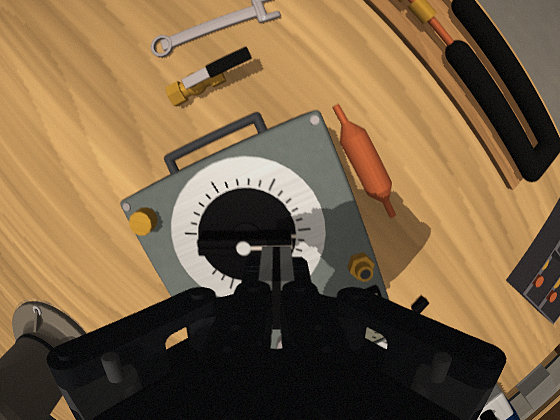

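The wrist view shows the knob hub at (243,248) with its wing horizontal and the pointer to the right, and the closed fingertips at about (278,252), still about 100 mm up. I'll correct and come down beside the flank.

>>> step_arm --pt "-5 2 0 0 0 0.005 0" --pt "-5 2 20 0 0 0.005 0" --pt "-5 2 40 0 0 0.005 0" --pt "-5 2 55 0 0 0.005 0" --pt "-5 2 55 0 0 0.005 0"

```text
clock: 2.25
tcp_pos: [0.5731, -0.0894, 0.2031]
orientation: [-2.909, -1.181, 0.007]
contact_force: [1.2, -0.5, 1.1]
grip_width: 0.0
gripper_force: 0.0
```

```bash
python3 - <<'E'
from bench import r
from h import *
f=r.grab_frame('wrist');cv2.imwrite('pics/w2.png',cv2.resize(f['image'][150:360,180:400,::-1],None,fx=2.5,fy=2.5))
o=r.get_obs();print(o['clock'],o['tcp_pos'],o['contact_force'])
print(shift(o,fing(-.792,off=.0305,z=.163),.779))
E
```

```text
2.3 [ 0.57418996 -0.08905819  0.20462172] [0.1196108  0.18797231 0.09517223]
(array([ 7.8, -3.9, 41.6]), array([-0.001,  0.002, -0.007]))
```

View pics/w2.png

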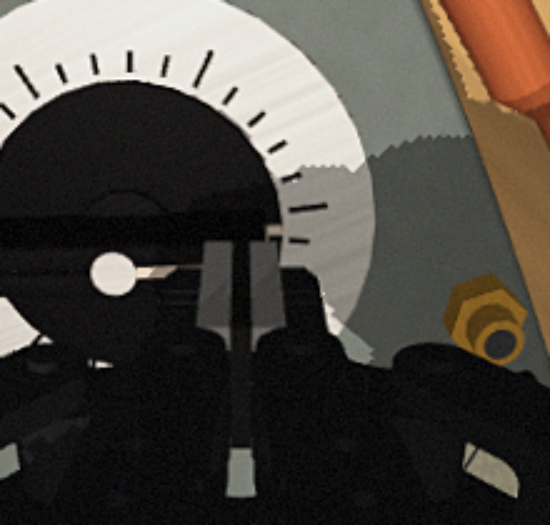

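The fingertips, at crop (240,240), are still near the wing plane. My last correction acted on a reading taken while the arm was still moving, so I'll move back out and let it settle.

>>> step_arm --pt "7 -3 0 0 0 0 0" --pt "7 -3 0 0 0 0 0" --pt "7 -3 0 0 0 0 0" --pt "7 -3 0 0 0 0 0"

```text
clock: 2.7
tcp_pos: [0.5785, -0.0806, 0.2059]
orientation: [2.909, 1.186, 0.001]
contact_force: [-0.1, 0.7, -0.0]
grip_width: -0.0
gripper_force: 0.0
```

```bash
python3 - <<'E'
from bench import r
from h import *
o=r.get_obs();print(o['clock'],o['tcp_pos'],o['contact_force'],abs(o['qvel']).max())
print(shift(o,fing(-.792,off=.0305,z=.163),.779))
E
```

```text
2.7 [ 0.57848571 -0.08061568  0.20590658] [-0.10203718  0.73980158 -0.01792076] 0.004790225071436508
(array([-1.2, -0.9, 42.9]), array([ 0.001, -0.   , -0.005]))
```

>>> step_arm --pt "0 -1 15 0 0 0 0" --pt "0 -1 30 0 0 0 0" --pt "0 -1 43 0 0 0 0" --pt "0 -1 43 0 0 0 0" --pt "0 -1 43 0 0 0 0"

```text
clock: 3.2
tcp_pos: [0.5773, -0.0799, 0.1621]
orientation: [-2.909, -1.185, 0.001]
contact_force: [0.1, -0.1, 0.5]
grip_width: 0.0001
gripper_force: 0.0
```

```bash
python3 - <<'E'
from bench import r
from h import *
o=r.get_obs();print(o['clock'],o['tcp_pos'],o['contact_force'],abs(o['qvel']).max())
for d in [0,.09,.18,.27,.36,.45,.54,.63]:
    print(d,*shift(o,fing(-.792-d,z=.163),.779-d))
E
```

```text
3.2 [ 0.57732185 -0.07994633  0.16205664] [ 0.08901671 -0.0590611   0.45344053] 0.01615308404013766
0 [-12.9   0.5  -0.9] [-0.001  0.001 -0.005]
0.09 [-15.6   2.   -0.9] [-0.001  0.001  0.085]
0.18 [-18.5   3.3  -0.9] [-0.001  0.001  0.175]
0.27 [-21.5   4.3  -0.9] [-0.001  0.001  0.265]
0.36 [-24.6   5.1  -0.9] [-0.001  0.001  0.355]
0.45 [-27.7   5.6  -0.9] [-0.001  0.001  0.445]
0.54 [-30.9   5.8  -0.9] [-0.001  0.001  0.535]
0.63 [-34.1   5.7  -0.9] [-0.001  0.001  0.625]
```

Clear of everything so far, with no contact force. Now I push along the arc, turning the tool with the wing.

>>> step_arm --pt "-7 0.5 -1 0 0 0 0" --pt "-13 0.5 -1 0 0 0 0" --pt "-15.5 2 -1 0 0 0.085 0" --pt "-18.5 3.5 -1 0 0 0.175 0" --pt "-21.5 4.5 -1 0 0 0.265 0" --pt "-24.5 5 -1 0 0 0.355 0" --pt "-27.5 5.5 -1 0 0 0.445 0" --pt "-27.5 5.5 -1 0 0 0.445 0"

```text
clock: 4.0
tcp_pos: [0.5613, -0.1042, 0.164]
orientation: [3.099, 0.511, 0.001]
contact_force: [-0.6, 1.0, -0.4]
grip_width: 0.0002
gripper_force: 0.0
```

```bash
python3 - <<'E'
from bench import r
from h import *
f=r.grab_frame('wrist');cv2.imwrite('pics/w3.png',cv2.resize(f['image'][130:350,150:410,::-1],None,fx=2.5,fy=2.5))
o=r.get_obs();print(o['clock'],o['tcp_pos'],o['contact_force'],abs(o['qvel']).max())
for d in [0.45,.54,.63,.72,.81,.9,.99,1.08]:
    print(d,*shift(o,fing(-.792-d,z=.163),.779-d))
E
```

```text
4.05 [ 0.56154903 -0.10370963  0.16393024] [-0.05429816  0.51675903 -0.94450252] 0.018684639481103993
0.45 [-0.  -0.4  0.9] [ 0.001 -0.001  0.001]
0.54 [-2.8  1.1  0.9] [ 0.001 -0.001  0.091]
0.63 [-5.7  2.4  0.9] [ 0.001 -0.001  0.181]
0.72 [-8.7  3.4  0.9] [ 0.001 -0.001  0.271]
0.81 [-11.8   4.2   0.9] [ 0.001 -0.001  0.361]
0.9 [-14.9   4.6   0.9] [ 0.001 -0.001  0.451]
0.99 [-18.1   4.8   0.9] [ 0.001 -0.001  0.541]
1.08 [-21.2   4.7   0.9] [ 0.001 -0.001  0.631]
```

View pics/w3.png

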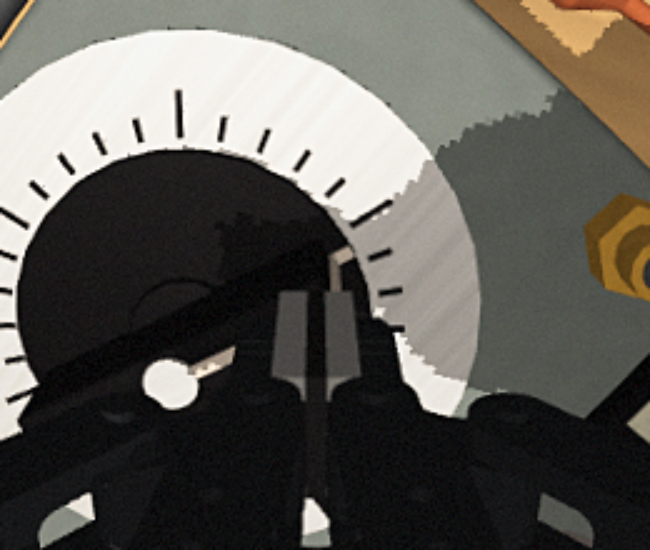

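The white index tip is at crop (343,258) and the hub dot at (172,383). I can't tell by eye whether the knob turned, so I'll compute it.

```bash
cat >> h.py <<'E'
def wristw(f,uv,z):
    R=cv2.Rodrigues(np.array(f['rvec']))[0];t=np.array(f['tvec']).ravel();C=-R.T@t;m=f['mtx']
    a=np.array([(uv[0]-m[0,2])/m[0,0],(uv[1]-m[1,2])/m[1,1]]);th=np.hypot(*a);u=a/th
    d=R.T@np.array([*(u*np.sin(th)),np.cos(th)]);return C+d*(z-C[2])/d[2]
def wristp(f,P):
    R=cv2.Rodrigues(np.array(f['rvec']))[0];c=R@np.array(P)+np.array(f['tvec']).ravel();q=np.hypot(c[0],c[1]);th=np.arctan2(q,c[2]);m=f['mtx']
    return m[0,2]+m[0,0]*th*c[0]/q, m[1,2]+m[1,1]*th*c[1]/q
def ang(P):
    d=np.array(P)[:2]-K;return np.hypot(*d).round(4),np.arctan2(d[1],d[0]).round(3)
E
python3 - <<'E'
from bench import r
from h import *
f=r.grab_frame('wrist');o=r.get_obs();print(o['contact_force'])
cr=lambda u,v:(150+u/2.5-.3,130+v/2.5-.3)
print('idx',ang(wristw(f,cr(335,285),.1555)),ang(wristw(f,cr(343,256),.1555)),'hub',wristw(f,cr(172,383),.182))
print('50V tick',ang(wristw(f,cr(372,213),.1515)),'top tick',ang(wristw(f,cr(179,115),.1515)))
print('TCP crop',[(np.array(wristp(f,o['tcp_pos']))-[150,130])*2.5])
for a in(-.792,-1.242):
  for s in((.04,.0075),(.04,-.0075)):
    for z in (.182,.156): print(a,s,z,((np.array(wristp(f,fing(a,s[0],s[1],z)))-[150,130])*2.5).round())
E
```

```text
[ 0.00707544  0.14156124 -0.53345963]
idx (np.float64(0.0381), np.float64(-0.868)) (np.float64(0.043), np.float64(-0.722)) hub [ 0.53492346 -0.0799519   0.182     ]
50V tick (np.float64(0.054), np.float64(-0.634)) top tick (np.float64(0.0548), np.float64(0.352))
TCP crop [array([312.32369785, 278.2861575 ])]
-0.792 (0.04, 0.0075) 0.182 [324. 286.]
-0.792 (0.04, 0.0075) 0.156 [323. 245.]
-0.792 (0.04, -0.0075) 0.182 [355. 344.]
-0.792 (0.04, -0.0075) 0.156 [350. 298.]
-1.242 (0.04, 0.0075) 0.182 [358. 357.]
-1.242 (0.04, 0.0075) 0.156 [353. 309.]
-1.242 (0.04, -0.0075) 0.182 [357. 417.]
-1.242 (0.04, -0.0075) 0.156 [352. 364.]
```

```bash
python3 - <<'E'
from bench import r
from h import *
f=r.grab_frame('wrist');o=r.get_obs();print(o['tcp_pos'])
R=cv2.Rodrigues(np.array(f['rvec']))[0];t=np.array(f['tvec']).ravel();m=f['mtx']
T=Ro.from_rotvec(o['orientation'])
for u,v in [(315,270),(290,280),(290,300),(343,300),(290,330),(290,360),(300,400),(315,320),(200,345),(172,383),(100,300)]:
    x,y=int(round(150+u/2.5)),int(round(130+v/2.5));z=f['depth'][y,x]
    a=np.array([(x-m[0,2])/m[0,0],(y-m[1,2])/m[1,1]]);th=np.hypot(*a);w=a/th*np.tan(th)
    P=R.T@(np.array([w[0],w[1],1])*z-t);print((u,v),P.round(4),'tool mm',(T.inv().apply(P-o['tcp_pos'])*1e3).round(1))
E
```

```text
[ 0.56172442 -0.10319889  0.1637701 ]
(315, 270) [ 0.569  -0.1013  0.1781] tool mm [  7.5   0.6 -14.3]
(290, 280) [ 0.5649 -0.0971  0.1775] tool mm [  5.   -4.7 -13.7]
(290, 300) [ 0.5712 -0.0958  0.2035] tool mm [ 11.4  -3.9 -39.8]
(343, 300) [ 0.5744 -0.1046  0.2041] tool mm [ 11.6   5.5 -40.4]
(290, 330) [ 0.5715 -0.0961  0.2168] tool mm [ 11.6  -3.5 -53. ]
(290, 360) [ 0.5713 -0.0965  0.2271] tool mm [ 11.3  -3.2 -63.3]
(300, 400) [ 0.5729 -0.0978  0.2412] tool mm [ 12.3  -1.4 -77.4]
(315, 320) [ 0.5732 -0.0999  0.2136] tool mm [ 11.9   0.6 -49.8]
(200, 345) [ 0.5468 -0.0832  0.1834] tool mm [ -7.6 -23.8 -19.6]
(172, 383) [ 0.5375 -0.08    0.1861] tool mm [-15.4 -29.8 -22.4]
(100, 300) [ 0.5365 -0.0565  0.1573] tool mm [ -8.7 -52.4   6.5]
```

Depth puts the visible finger end about 35 mm above the reported TCP, and the knob hasn't moved. I'll check from the side camera.

```bash
python3 - <<'E'
from bench import r
from h import *
f=r.grab_frame('side');o=r.get_obs();print(o['tcp_pos'],o['grip_width'])
R=cv2.Rodrigues(np.array(f['rvec']))[0];t=np.array(f['tvec']).ravel();m=f['mtx']
for P in (o['tcp_pos'],o['tcp_pos']+[0,0,.035],[*K,.182]):
    c=m@(R@P+t);print((c[:2]/c[2]-[260,100])*5)
cv2.imwrite('pics/s1.png',cv2.resize(f['image'][100:220,260:410,::-1],None,fx=5,fy=5,interpolation=cv2.INTER_CUBIC))
E
```

```text
[ 0.56173419 -0.10311575  0.16364828] 5.845882142623254e-05
[324.52311883 361.74445447]
[329.74514672 305.89003693]
[344.18104284 381.43293034]
```

View pics/s1.png

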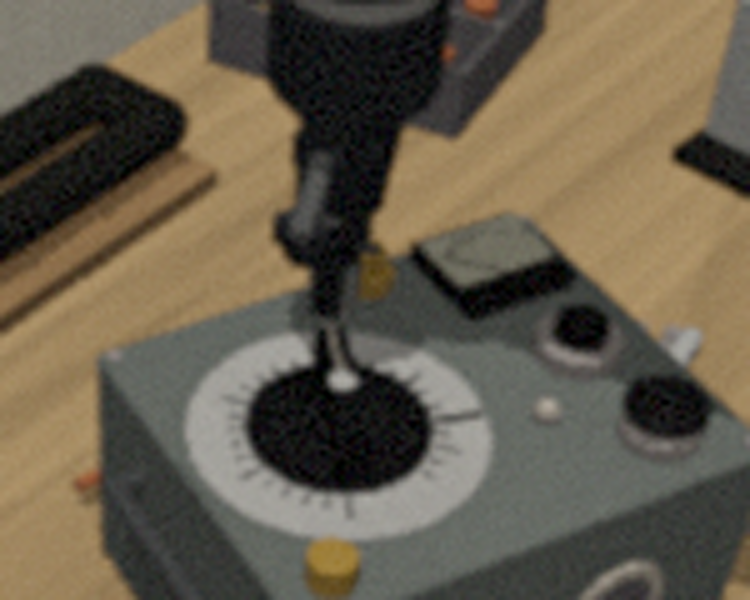

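The side view shows the fingertip ending at about (330,320), above the wing at (343,380). So the real tip is roughly 30 mm above the reported TCP and passed over the knob without touching it. I'll swing back beside the flank and descend further in small steps, watching the force.

```bash
python3 - <<'E'
from bench import r
from h import *
o=r.get_obs();print(o['clock'])
print(shift(o,fing(-.792,off=.0305,z=.163),.779),shift(o,fing(-.792,off=.0305,z=.138),.779))
E
```

```text
4.2
(array([ 21.7, -16.1,   0.7]), array([ 0.   , -0.   , -0.449])) (array([ 21.6, -16.1,  25.7]), array([ 0.   , -0.   , -0.449]))
```

>>> step_arm --pt "6 -4 -5 0 0 -0.11 0" --pt "12 -8 -5 0 0 -0.22 0" --pt "18 -12 -5 0 0 -0.33 0" --pt "21.5 -16 0 0 0 -0.45 0" --pt "21.5 -16 6 0 0 -0.45 0" --pt "21.5 -16 12 0 0 -0.45 0" --pt "21.5 -16 18 0 0 -0.45 0" --pt "21.5 -16 18 0 0 -0.45 0"

```text
clock: 5.0
tcp_pos: [0.5759, -0.0814, 0.1442]
orientation: [-2.907, -1.19, 0.003]
contact_force: [-0.5, 0.1, -0.2]
grip_width: -0.0002
gripper_force: 0.0
```

```bash
python3 - <<'E'
from bench import r
from h import *
f=r.grab_frame('wrist')
cv2.imwrite('pics/w4.png',cv2.convertScaleAbs(cv2.resize(f['image'][150:360,180:400,::-1],None,fx=2.8,fy=2.8,interpolation=cv2.INTER_CUBIC),alpha=2.2))
o=r.get_obs();print(o['clock'],o['tcp_pos'],o['contact_force'])
print(shift(o,fing(-.792,off=.0305,z=.138),.779))
E
```

```text
5.05 [ 0.57633062 -0.08129888  0.14480543] [-0.45430861  0.45765687  0.52362653]
(array([0.8, 0.1, 6.8]), array([-0.001,  0.001, -0.001]))
```

View pics/w4.png

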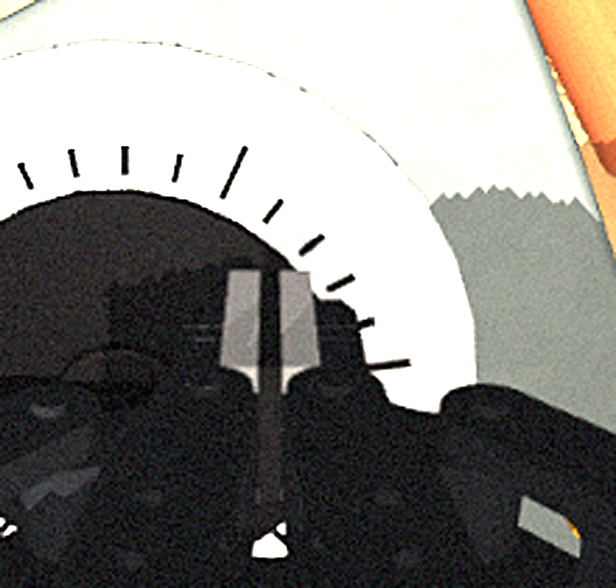

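The fingers' grey edges end at (270,270), now in front of the wing, which they hide, and there is no contact. I'll go down in small steps, then push.

>>> step_arm --pt "0 0 3 0 0 0 0" --pt "0 0 6 0 0 0 0" --pt "0 0 6 0 0 0 0" --pt "0 0 6 0 0 0 0"

```text
clock: 5.45
tcp_pos: [0.5768, -0.081, 0.1394]
orientation: [2.906, 1.193, -0.0]
contact_force: [0.1, -0.1, 0.2]
grip_width: -0.0002
gripper_force: 0.0
```

```bash
python3 - <<'E'
from bench import r
from h import *
f=r.grab_frame('wrist');o=r.get_obs();print(o['clock'],o['tcp_pos'],o['contact_force'])
R=cv2.Rodrigues(np.array(f['rvec']))[0];t=np.array(f['tvec']).ravel();m=f['mtx'];T=Ro.from_rotvec(o['orientation'])
for y in range(238,276,3):
  s=''
  for x in (265,276,286):
    z=f['depth'][y,x]
    a=np.array([(x-m[0,2])/m[0,0],(y-m[1,2])/m[1,1]]);th=np.hypot(*a);w=a/th*np.tan(th)
    P=R.T@(np.array([w[0],w[1],1])*z-t);s+=f" z{P[2]:.4f} {(T.inv().apply(P-o['tcp_pos'])*1e3).round(1)}"
  print(y,s)
for d in [0,.09,.18,.27,.36,.45]:
    print(d,*shift(o,fing(-.792-d,z=.138),.779-d))
E
```

```text
5.5 [ 0.57692407 -0.0810035   0.13951211] [ 0.30812435 -0.33835063  0.39634522]
238  z0.1569 [  8.6  -5.1 -17.3] z0.1525 [  6.9   0.5 -13. ] z0.1523 [  6.8   5.8 -12.8]
241  z0.1572 [  7.   -5.1 -17.6] z0.1518 [  4.9   0.5 -12.2] z0.1525 [  5.2   5.8 -13. ]
244  z0.1560 [  4.9  -5.2 -16.4] z0.1556 [  4.7   0.5 -16.1] z0.1532 [  3.8   5.8 -13.7]
247  z0.1749 [ 10.9  -4.5 -35.4] z0.1751 [ 11.    0.5 -35.6] z0.1755 [ 11.2   5.1 -36. ]
250  z0.1788 [ 11.   -4.4 -39.3] z0.1786 [ 11.    0.5 -39.1] z0.1789 [ 11.1   5.  -39.4]
253  z0.1828 [ 11.3  -4.3 -43.3] z0.1831 [ 11.4   0.5 -43.5] z0.1835 [ 11.6   4.9 -44. ]
256  z0.1867 [ 11.6  -4.1 -47.2] z0.1856 [ 11.1   0.5 -46.1] z0.1867 [ 11.6   4.8 -47.2]
259  z0.1894 [ 11.4  -4.  -49.9] z0.1894 [ 11.4   0.5 -49.9] z0.1898 [ 11.6   4.7 -50.3]
262  z0.1927 [ 11.6  -3.9 -53.2] z0.1925 [ 11.5   0.5 -53. ] z0.1920 [ 11.2   4.6 -52.5]
265  z0.1955 [ 11.5  -3.8 -56. ] z0.1953 [ 11.4   0.6 -55.8] z0.1951 [ 11.4   4.6 -55.6]
268  z0.1979 [ 11.4  -3.8 -58.4] z0.1981 [ 11.5   0.6 -58.6] z0.1979 [ 11.4   4.5 -58.4]
271  z0.2004 [ 11.3  -3.7 -60.9] z0.2004 [ 11.3   0.6 -60.9] z0.2000 [ 11.1   4.4 -60.5]
274  z0.2029 [ 11.2  -3.6 -63.4] z0.2033 [ 11.5   0.6 -63.8] z0.2024 [ 11.    4.4 -62.9]
0 [-11.8  -0.1   1.5] [ 0. -0. -0.]
0.09 [-14.6   1.5   1.5] [ 0.   -0.    0.09]
0.18 [-17.5   2.7   1.5] [ 0.   -0.    0.18]
0.27 [-20.5   3.8   1.5] [ 0.   -0.    0.27]
0.36 [-23.6   4.5   1.5] [ 0.   -0.    0.36]
0.45 [-26.7   5.    1.5] [ 0.   -0.    0.45]
```

Depth is consistent: the true tip is 34.5 mm behind the reported TCP (tip z 0.174 now). I'll go 9 mm lower, then push.

>>> step_arm --pt "0 0 4.5 0 0 0 0" --pt "0 0 9 0 0 0 0" --pt "-6 0 9 0 0 0 0" --pt "-12 0 9 0 0 0 0" --pt "-14.5 1.5 9 0 0 0.09 0" --pt "-17.5 3 9 0 0 0.18 0" --pt "-20.5 4 9 0 0 0.27 0" --pt "-20.5 4 9 0 0 0.27 0"

```text
clock: 6.3
tcp_pos: [0.5654, -0.0976, 0.1305]
orientation: [-3.04, -0.789, -0.002]
contact_force: [2.8, 3.6, -2.4]
grip_width: -0.0001
gripper_force: 2.0
```

```bash
python3 - <<'E'
from bench import r
from h import *
o=r.get_obs();print(o['clock'],o['tcp_pos'],o['contact_force'],abs(o['qvel']).max())
for d in [.27,.36,.45,.54,.63,.72,.81,.9,.99]:
    print(d,*shift(o,fing(-.792-d,z=.131),.779-d))
E
```

```text
6.3 [ 0.56539178 -0.09757093  0.13045023] [ 2.82612245  3.5533632  -2.37605016] 0.07644520155483779
0.27 [-0.6  0.2 -0.6] [-0.    -0.002 -0.001]
0.36 [-3.4  1.8 -0.6] [-0.    -0.002  0.089]
0.45 [-6.3  3.1 -0.6] [-0.001 -0.002  0.179]
0.54 [-9.3  4.1 -0.6] [-0.001 -0.002  0.269]
0.63 [-12.4   4.9  -0.6] [-0.001 -0.002  0.359]
0.72 [-15.5   5.3  -0.6] [-0.001 -0.002  0.449]
0.81 [-18.7   5.5  -0.6] [-0.001 -0.002  0.539]
0.9 [-21.8   5.4  -0.6] [-0.001 -0.001  0.629]
0.99 [-25.    5.   -0.6] [-0.001 -0.001  0.719]
```

Contact is about 4.5 N, as friction predicts, so the knob is turning. Continuing.

>>> step_arm --pt "-3.5 2 0 0 0 0.09 0" --pt "-6.5 3 0 0 0 0.18 0" --pt "-9.5 4 0 0 0 0.27 0" --pt "-12.5 5 0 0 0 0.36 0" --pt "-15.5 5.5 0 0 0 0.45 0" --pt "-18.5 5.5 0 0 0 0.54 0" --pt "-22 5.5 0 0 0 0.63 0" --pt "-22 5.5 0 0 0 0.63 0"

```text
clock: 7.1
tcp_pos: [0.5493, -0.1138, 0.1311]
orientation: [-3.136, 0.189, -0.004]
contact_force: [3.5, 1.9, -0.4]
grip_width: -0.0
gripper_force: 1.5
```

```bash
python3 - <<'E'
from bench import r
from h import *
o=r.get_obs();print(o['clock'],o['tcp_pos'],o['contact_force'],abs(o['qvel']).max(),o['joints'])
for d in [.9,.99,1.08,1.17,1.26,1.35,1.4]:
    print(d,*shift(o,fing(-.792-d,z=.131),.779-d))
E
```

```text
7.1 [ 0.5493293  -0.11378629  0.1310825 ] [ 3.53082707  1.8889035  -0.38923741] 0.07234284663639759 [ 0.19805606  0.37344664 -0.13069646  1.89465883  0.06188771  0.87508893
 -1.65432409]
0.9 [-0.5 -0.8  0.1] [-0.    -0.002  0.001]
0.99 [-3.3  0.7  0.1] [-0.    -0.002  0.091]
1.08 [-6.2  2.   0.1] [-0.    -0.002  0.181]
1.17 [-9.2  3.   0.1] [-0.    -0.002  0.271]
1.26 [-12.3   3.8   0.1] [-0.001 -0.002  0.361]
1.35 [-15.4   4.2   0. ] [-0.001 -0.002  0.451]
1.4 [-17.1   4.4   0. ] [-0.001 -0.002  0.501]
```

>>> step_arm --pt "-3.5 0.5 0 0 0 0.09 0" --pt "-6 2 0 0 0 0.18 0" --pt "-9 3 0 0 0 0.27 0" --pt "-12.5 4 0 0 0 0.36 0" --pt "-15.5 4 0 0 0 0.45 0" --pt "-15.5 4 0 0 0 0.45 0"

```text
clock: 7.7
tcp_pos: [0.5333, -0.1167, 0.131]
orientation: [3.015, -0.882, 0.003]
contact_force: [3.6, -1.0, 1.2]
grip_width: -0.0002
gripper_force: 1.6
```

```bash
python3 - <<'E'
from bench import r
from h import *
f=r.grab_frame('wrist')
cv2.imwrite('pics/w5.png',cv2.convertScaleAbs(cv2.resize(f['image'][150:360,150:410,::-1],None,fx=2.8,fy=2.8,interpolation=cv2.INTER_CUBIC),alpha=1.5))
o=r.get_obs();print(o['clock'],o['tcp_pos'],o['contact_force'],abs(o['qvel']).max())
for d in [1.35,1.42,1.479,1.5]:
    print(d,*shift(o,fing(-.792-d,z=.131),.779-d))
    P=fing(-.792-d,.045,0,.152);print('index pt in crop',(np.array(wristp(f,P))-[150,150])*2.8)
E
```

```text
7.75 [ 0.53334131 -0.11667146  0.13106436] [ 3.2214989  -1.54799642  2.24109944] 0.008392917329318217
1.35 [-0.1 -0.6  0.1] [ 0.    -0.002  0.004]
index pt in crop [429.1712759  386.14185896]
1.42 [-2.3  0.7  0.1] [-0.    -0.002  0.074]
index pt in crop [428.01411231 400.20593509]
1.479 [-4.1  1.6  0.1] [-0.    -0.002  0.133]
index pt in crop [426.16954927 411.8300415 ]
1.5 [-4.8  1.9  0.1] [-0.    -0.002  0.154]
index pt in crop [425.32542873 415.90906419]
```

View pics/w5.png

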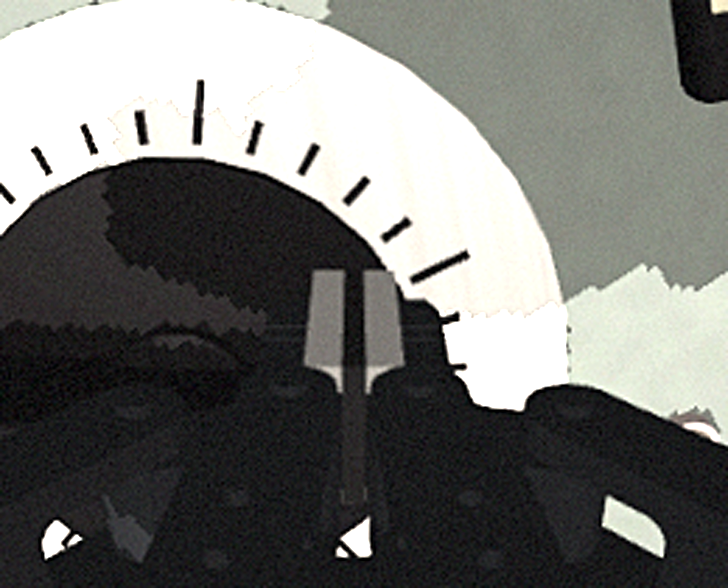

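The scale shows but the fingers hide the wing. By geometry the knob is at about 1.35 of 1.48 rad. I'll push to 1.42, back off along +x and up, then measure it.

>>> step_arm --pt "-2.5 0.5 0 0 0 0.075 0" --pt "-2.5 0.5 0 0 0 0.075 0" --pt "8 0.5 0 0 0 0.075 0" --pt "25 0 -15 0 0 0.075 0" --pt "50 0 -40 0 0 0.075 0" --pt "50 0 -60 0 0 0.075 0" --pt "50 0 -60 0 0 0.075 0" --pt "50 0 -60 0 0 0.075 0"

```text
clock: 8.55
tcp_pos: [0.5742, -0.1426, 0.1896]
orientation: [-2.98, 0.994, 0.003]
contact_force: [-1.4, -0.4, -0.2]
grip_width: 0.0001
gripper_force: 0.0
```

```bash
cat >> h.py <<'E'
def polar(f,proj,z,r0,r1,a0,a1,dk=(0,0),n=400):
    al=np.linspace(a0,a1,n);rr=np.arange(r0,r1,.0005)
    mp=np.array([[proj(f,[K[0]+dk[0]+q*np.cos(a),K[1]+dk[1]+q*np.sin(a),z]) for a in al] for q in rr],np.float32)
    return al,rr,cv2.remap(cv2.cvtColor(f['image'],cv2.COLOR_RGB2GRAY),mp[...,0].copy(),mp[...,1].copy(),cv2.INTER_LINEAR)
E
python3 - <<'E'
from bench import r
from h import *
f=r.grab_frame('wrist');o=r.get_obs();print(o['clock'],o['tcp_pos'],o['contact_force'])
import pickle;pickle.dump(f,open('wk.pkl','wb'))
al,rr,g=polar(f,wristp,.1555,.036,.045,-3.2,-1.0)
al2,rr2,g2=polar(f,wristp,.1515,.045,.075,-3.2,-1.0)
img=cv2.resize(np.vstack([g2[::-1],g[::-1]]),None,fx=2,fy=4,interpolation=cv2.INTER_NEAREST)
c=cv2.resize(f['image'][120:360,120:440,::-1],(800,600)[:1]+(600,) ,interpolation=cv2.INTER_CUBIC)[:600-img.shape[0]]
out=np.vstack([c,cv2.cvtColor(img,cv2.COLOR_GRAY2BGR)]);print(out.shape,img.shape)
cv2.imwrite('pics/w6.png',out)
m=g.mean(0);i=m.argmax();w=np.clip(m-m.min()-.5*(m.max()-m.min()),0,None);print('white',al[i],(w*al).sum()/w.sum(),m.max(),np.median(m))
o2=g2[(rr2>.062)&(rr2<.068)].mean(0);i=o2.argmin();w=np.clip((np.median(o2)-o2)-.5*(np.median(o2)-o2.min()),0,None);print('line',al[i],(w*al).sum()/w.sum(),o2.min(),np.median(o2))
E
```

```text
8.6 [ 0.57363824 -0.14245096  0.18908703] [ 0.11443701  0.18592488 -0.25053885]
(600, 800, 3) (312, 800)
white -1.5624060150375942 -1.3279543655823778 102.77777777777777 16.25
line -2.0917293233082708 -2.494461024793671 8.0 18.375
```

The gripper hides the knob from here. I'll move the tool to the other side, well above, so the camera sees the whole dial.

>>> step_arm --pt "0 0 -30 0 0 0 0" --pt "-35 0 -50 0 0 0 0" --pt "-70 0 -50 0 0 0 0" --pt "-110 0 -50 0 0 0 0" --pt "-110 0 -50 0 0 0 0" --pt "-110 0 -50 0 0 0 0" --pt "-110 0 -50 0 0 0 0"

```text
clock: 9.3
tcp_pos: [0.4871, -0.0772, 0.2399]
orientation: [2.979, -0.998, -0.001]
contact_force: [0.4, -0.4, -0.2]
grip_width: 0.0002
gripper_force: 0.0
```

```bash
cat > meas.py <<'E'
from bench import r
from h import *
def meas(name=None):
    f=r.grab_frame('wrist');o=r.get_obs();print(o['clock'],o['tcp_pos'],o['contact_force'])
    al,rr,g=polar(f,wristp,.1555,.0415,.045,-3.0,-1.4);al2,rr2,g2=polar(f,wristp,.1515,.045,.075,-3.0,-1.4)
    m=g.mean(0);w=np.clip(m-np.median(m)-.5*(m.max()-np.median(m)),0,None);print('white',al[m.argmax()],(w*al).sum()/w.sum(),m.max(),np.median(m))
    q=g2[(rr2>.060)&(rr2<.067)].mean(0);d=np.median(q)-q;w=np.clip(d-.5*d.max(),0,None);print('line',al[d.argmax()],(w*al).sum()/w.sum(),q.min(),np.median(q))
    if name:
        img=cv2.resize(np.vstack([g2[::-1],g[::-1]]),None,fx=2,fy=3,interpolation=cv2.INTER_NEAREST)
        u,v=map(int,wristp(f,[*K,.16]));u=np.clip(u,140,420);v=np.clip(v,70,350)
        c=cv2.resize(f['image'][v-70:v+70,u-140:u+140,::-1],(800,400),interpolation=cv2.INTER_CUBIC)[:600-img.shape[0]]
        cv2.imwrite(name,np.vstack([c,cv2.cvtColor(img,cv2.COLOR_GRAY2BGR)]))
E
python3 -c "from meas import *;meas('pics/w7.png')"
```

```text
9.35 [ 0.48733175 -0.07735108  0.23992201] [0.55387309 0.73571054 0.70111869]
white -2.1979949874686717 -2.2073404413646944 167.71428571428572 68.21428571428572
line -2.270175438596491 -2.2582763403000476 10.785714285714286 167.64285714285717
```

View pics/w7.png

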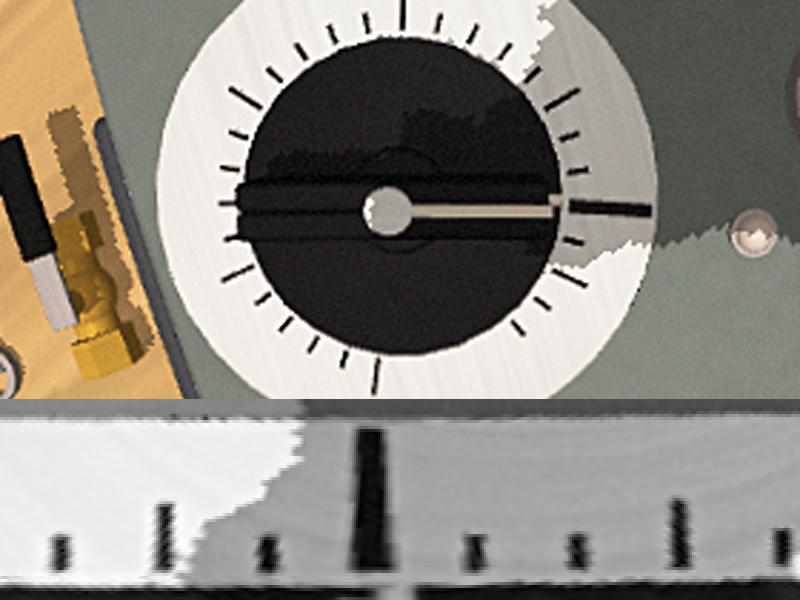

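The dial is clear: the white mark in the unwrapped strip is at u≈398 and the thick line at u≈371, so about 0.053 rad more is needed. Geometry and result agree (1.415 for 1.42), so I'll push to 1.47.

```bash
python3 - <<'E'
from bench import r
from h import *
o=r.get_obs();print(abs(o['qvel']).max())
for d,off,z in [(1.41,.0325,.22),(1.41,.0325,.131),(1.41,.0205,.131),(1.47,.0185,.131)]: print(shift(o,fing(-.792-d,off=off,z=z),.779-d))
E
```

```text
0.006547066117370069
(array([72.5,  4.1, 19.9]), array([ 0.   ,  0.   , -0.016]))
(array([ 72.6,   4. , 108.9]), array([ 0.   ,  0.   , -0.016]))
(array([ 60.6,   4.2, 108.9]), array([ 0.   ,  0.   , -0.016]))
(array([ 56.7,   5.3, 108.9]), array([0.001, 0.   , 0.044]))
```

>>> step_arm --pt "36 2 0 0 0 -0.016 0" --pt "72.5 4 10 0 0 -0.016 0" --pt "72.5 4 20 0 0 -0.016 0" --pt "72.5 4 20 0 0 -0.016 0" --pt "72.5 4 50 0 0 -0.016 0" --pt "72.5 4 80 0 0 -0.016 0" --pt "72.5 4 109 0 0 -0.016 0" --pt "72.5 4 109 0 0 -0.016 0"

```text
clock: 10.15
tcp_pos: [0.539, -0.1224, 0.1281]
orientation: [2.986, -0.972, -0.012]
contact_force: [-1.1, 0.3, 0.2]
grip_width: 0.0001
gripper_force: 0.0
```

```bash
python3 - <<'E'
from bench import r
from h import *
r.grab_frame('top')
o=r.get_obs();print(o['clock'],o['contact_force'],abs(o['qvel']).max())
for d,off in [(1.40,.0205),(1.43,.0185),(1.47,.0185)]: print(shift(o,fing(-.792-d,off=off,z=.131),.779-d))
E
```

```text
10.2 [-0.15136171  0.93109494  0.55987455] 0.0512061928790947
(array([-9.2, -0.2, -0.6]), array([ 0.002,  0.004, -0.008]))
(array([-12.1,   0.4,  -0.6]), array([0.002, 0.004, 0.022]))
(array([-13.3,   1.1,  -0.6]), array([0.002, 0.004, 0.062]))
```

>>> step_arm --pt "-5 0 0 0 0 0 0" --pt "-9 0 0 0 0 0 0" --pt "-9 0 0 0 0 0.03 0" --pt "-9 0 0 0 0 0.06 0" --pt "-9 0 0 0 0 0.06 0" --pt "-9 0 0 0 0 0.06 0"

```text
clock: 10.8
tcp_pos: [0.5353, -0.1183, 0.1317]
orientation: [-2.956, 1.063, -0.001]
contact_force: [-0.0, 0.5, 0.4]
grip_width: -0.0002
gripper_force: 0.0
```

```bash
python3 - <<'E'
from bench import r
from h import *
o=r.get_obs();print(o['clock'],o['contact_force'],abs(o['qvel']).max())
for d,off in [(1.47,.0185)]: print(shift(o,fing(-.792-d,off=off,z=.131),.779-d))
E
```

```text
10.8 [-0.03960301  0.47980018  0.43710297] 0.0034611535763101075
(array([-6.2,  1.9,  0.7]), array([-0.   , -0.   ,  0.001]))
```

>>> step_arm --pt "-2 1 0 0 0 0 0" --pt "-4 1.5 0 0 0 0 0" --pt "-5.5 1.5 0 0 0 0 0" --pt "-6.2 1.5 0 0 0 0 0" --pt "-6.2 1.5 0 0 0 0 0" --pt "-6.2 1.5 0 0 0 0 0"

```text
clock: 11.4
tcp_pos: [0.5295, -0.1161, 0.1314]
orientation: [2.956, -1.063, 0.001]
contact_force: [3.3, -4.1, -2.0]
grip_width: 0.0001
gripper_force: 2.2
```

```bash
python3 - <<'E'
from bench import r
from h import *
o=r.get_obs();print(o['clock'],o['contact_force'],abs(o['qvel']).max())
for d,off in [(1.47,.0185)]: print(shift(o,fing(-.792-d,off=off,z=.131),.779-d))
E
```

```text
11.4 [ 3.28672985 -4.10684943 -1.97343102] 0.001992056186213286
(array([-0.3, -0.1,  0.4]), array([ 0.   , -0.001,  0.   ]))
```

Back off and measure from the same viewpoint as before.

>>> step_arm --pt "3 0 0 0 0 0 0" --pt "12 0 0 0 0 0 0" --pt "12 0 -40 0 0 0 0" --pt "12 0 -85 0 0 0 0" --pt "-28 0 -109 0 0 0 0" --pt "-58 -5 -109 0 0 0 0" --pt "-58 -5 -109 0 0 0 0" --pt "-58 -5 -109 0 0 0 0"

```text
clock: 12.2
tcp_pos: [0.488, -0.0743, 0.2407]
orientation: [-2.957, 1.061, -0.001]
contact_force: [1.0, 0.4, 0.4]
grip_width: -0.0001
gripper_force: 0.0
```

```bash
python3 - <<'E'
from meas import *
meas()
o=r.get_obs();print(shift(o,[*S,.21],-.689))
E
```

```text
12.25 [ 0.48821587 -0.07495773  0.24042154] [-0.26057415 -0.50112855 -0.86241964]
white -2.238095238095238 -2.29966559552408 160.14285714285714 59.214285714285715
line -2.2421052631578946 -2.2566414032035462 7.285714285714286 166.0
(array([ 76.1, 105.3,  30.4]), array([-0.   , -0.   , -0.001]))
```

The white reading is inconsistent (peak −2.238, centroid −2.300), so I'll look at the profile at several radii.

```bash
python3 - <<'E'
from bench import r
from h import *
f=r.grab_frame('wrist')
al,rr,g=polar(f,wristp,.1555,.036,.048,-2.5,-2.0,n=51)
print(al[::2].round(2))
for i in range(0,len(rr),2): print(rr[i].round(4),g[i,::2])
al,rr,g=polar(f,wristp,.182,.015,.036,-2.6,-1.9,n=281)
for a,b in((.018,.024),(.024,.030),(.030,.036)):
    m=g[(rr>=a)&(rr<b)].mean(0);w=np.clip(m-.5*(m.max()+np.median(m)),0,None);print('topline',a,(w*al).sum()/w.sum(),m.max(),np.median(m))
hub=np.array([f['image'].shape]);
# line: fit in plate plane and direction from centre
al,rr,g=polar(f,wristp,.1515,.05,.069,-2.45,-2.05,n=201)
for a,b in((.05,.055),(.055,.061),(.061,.067)):
    m=255-g[(rr>=a)&(rr<b)].mean(0);w=np.clip(m-.5*(m.max()+np.median(m)),0,None);print('line',a,(w*al).sum()/w.sum())
E
```

```text
[-2.5  -2.48 -2.46 -2.44 -2.42 -2.4  -2.38 -2.36 -2.34 -2.32 -2.3  -2.28
 -2.26 -2.24 -2.22 -2.2  -2.18 -2.16 -2.14 -2.12 -2.1  -2.08 -2.06 -2.04
 -2.02 -2.  ]
0.036 [ 17  16  14  16  15  27  78 171 160 162 158  71   9  16  19  20  14  21
  24  17   6   4  10  14  17  21]
0.037 [ 16  14  16  18  21  20  63 158 164 162 157  78  12  13  15  23  26  26
  25  17   7   8  11  16  20  21]
0.038 [ 14  15  12  16  18  16  58 146 161 159 156  81  11  13  21  24  22  19
  15  15   6   8  14  20  23  22]
0.039 [ 15  23  15  19  16  13  48 132 164 162 158  84   6   7  10   8  13  20
  16  11   9  13  18  20  24  18]
0.04 [ 10  11  12  13  11   7  37 123 172 167 160 106  59  84  87  48   8  13
  16  16  21  20  17  19  23  24]
0.041 [ 17  15  17  17  16  14  29  87 124 112 108 124 148 164 156  75  11  18
  19  20  21  21  22  23  23  23]
0.042 [ 13  18  15  15  14  13  14  20  27  15  26 110 166 162 151  64  10  17
  16  17  19  17  20  17  21  20]
0.043 [ 23   4  13  37  59  41  15  14  15  27  35  89 148 163 146  57  14  12
   0   2  11  15  28  13   7   7]
0.044 [138 153 137 139 149 153 156 164 164 159 135 145 160 170 162 123 116 151
 174 180 173 141 128 107  97 123]
0.045 [166 166 130 136 169 168 168 170 168 168 168 160 142 152 176 178 172 169
 170 167 171 171 178 177 172 170]
0.046 [164 167  32  64 176 166 163 161 163 164 149  66  28  31  53 121 166 161
 163 161 162 169  97  46 136 164]
0.047 [167 157  19  51 178 166 165 163 165 170 151  50   7   7  32 122 168 159
 158 157 159 168  90   9 101 163]
0.048 [168 138  34  67 171 162 167 166 164 167 156  53  10  12  39 127 166 159
 158 160 166 168  90  34 131 171]
topline 0.018 -2.23078142113489 167.91666666666666 19.166666666666668
topline 0.024 -2.234043844478606 172.33333333333334 18.583333333333332
topline 0.03 -2.238922380134312 170.83333333333334 18.75
line 0.05 -2.257390643505724
line 0.055 -2.257487529771267
line 0.061 -2.259301976573939
```

On the skirt the index centre is at about −2.244 and the line's inner end at about −2.25. I'll do one K-independent check by fitting the directions of both lines.

```bash
python3 - <<'E'
from bench import r
from h import *
f=r.grab_frame('wrist')
def fit(z,r0,r1,white):
    al,rr,g=polar(f,wristp,z,r0,r1,-2.5,-2.0,n=251);P=[]
    for q,row in zip(rr,g.astype(float)):
        m=row if white else 255-row
        w=np.clip(m-.5*(m.max()+np.median(m)),0,None);a=(w*al).sum()/w.sum();P.append(K+q*np.array([np.cos(a),np.sin(a)]))
    P=np.array(P,np.float32);vx,vy,x,y=cv2.fitLine(P,cv2.DIST_HUBER,0,.01,.01).ravel()
    if vx*np.cos(2.25)-vy*np.sin(2.25)<0 and vx>0: vx,vy=-vx,-vy
    nrm=np.array([-vy,vx]);return np.arctan2(vy,vx),np.dot(np.array([x,y])-K,nrm)*1e3
print('top white',fit(.182,.012,.036,1));print('line',fit(.1515,.049,.067,0))
print('short idx',[fit(z,.0415,.043,1) for z in(.1545,.1555,.1565)])
E
```

```text
top white (np.float32(-2.2574751), np.float64(0.4555611820801397))
line (np.float32(-2.255597), np.float64(-0.21168262816989414))
short idx [(np.float32(-2.270621), np.float64(1.0481784086808825)), (np.float32(-2.2691565), np.float64(1.0947740954731555)), (np.float32(-2.2855818), np.float64(1.890434590696248))]
```

The directions agree to 0.002 rad, so the knob is on the line. Next is the start button: hover over it first.

>>> step_arm --pt "19 26 0 0 0 0 0" --pt "38 53 0 0 0 0 0" --pt "57 79 10 0 0 0 0" --pt "76 105 20 0 0 0 0" --pt "76 105 40 0 0 0 0" --pt "76 105 60 0 0 0 0" --pt "76 105 60 0 0 0 0" --pt "76 105 60 0 0 0 0"

```text
clock: 13.15
tcp_pos: [0.4796, -0.2044, 0.1802]
orientation: [2.956, -1.063, -0.002]
contact_force: [0.3, 0.5, -0.1]
grip_width: 0.0002
gripper_force: 0.0
```

```bash
python3 - <<'E'
from bench import r
from h import *
r.grab_frame('top')
o=r.get_obs();print(o['clock'],o['tcp_pos'],o['contact_force'],abs(o['qvel']).max())
print(shift(o,[*S,.1335],-.689))
E
```

```text
13.2 [ 0.48016959 -0.20437215  0.18091537] [ 0.21634129 -0.16498106  0.47213762] 0.014242636800772075
(array([-0.1,  0.4, 47.4]), array([-0.   , -0.   , -0.001]))
```

Centred to 0.5 mm. I'll descend to just past first contact and read the force.

>>> step_arm --pt "0 0 20 0 0 0 0" --pt "0 0 38 0 0 0 0" --pt "0 0 44 0 0 0 0" --pt "0 0 47 0 0 0 0" --pt "0 0 50 0 0 0 0" --pt "0 0 50 0 0 0 0" --pt "0 0 50 0 0 0 0"

```text
clock: 13.9
tcp_pos: [0.4804, -0.2041, 0.1356]
orientation: [-2.955, 1.063, -0.003]
contact_force: [-15.0, 6.0, 37.8]
grip_width: 0.0001
gripper_force: 18.6
```

The force jumped to 38 N at once. That's too stiff for the button, so I'm backing off straight away.

>>> step_arm --pt "0 0 -8 0 0 0 0" --pt "0 0 -25 0 0 0 0" --pt "0 0 -25 0 0 0 0" --pt "0 0 -25 0 0 0 0"

```text
clock: 14.3
tcp_pos: [0.4802, -0.2041, 0.1562]
orientation: [-2.956, 1.063, -0.003]
contact_force: [-0.3, -0.1, -0.4]
grip_width: 0.0004
gripper_force: 0.0
```

```bash
python3 - <<'E'
from bench import r
from h import *
import pickle
f=r.grab_frame('wrist');o=r.get_obs();print(o['clock'],o['tcp_pos'],o['contact_force'],o['joints'])
pickle.dump((f,o),open('wb.pkl','wb'))
R=cv2.Rodrigues(np.array(f['rvec']))[0];t=np.array(f['tvec']).ravel();m=f['mtx'];T=Ro.from_rotvec(o['orientation'])
yy,xx=np.mgrid[0:420,0:560];a=np.stack([(xx-m[0,2])/m[0,0],(yy-m[1,2])/m[1,1]],-1);th=np.linalg.norm(a,axis=-1)+1e-9
w=a/th[...,None]*np.tan(np.minimum(th,1.5))[...,None];Z=f['depth'];Pc=np.concatenate([w*Z[...,None],Z[...,None]],-1)
W=(Pc-t)@R; Tl=(T.inv().apply((W-o['tcp_pos']).reshape(-1,3))*1e3).reshape(W.shape)
print('grid tool x,y,z / world z; rows 230-400')
for y in range(200,420,20):
    print(y,' '.join(f"({Tl[y,x,0]:.0f},{Tl[y,x,1]:.0f},{Tl[y,x,2]:.0f})" for x in range(130,440,20)))
b=wristp(f,[*S,.168]);print('start px',b)
E
```

```text
14.35 [ 0.47968618 -0.20396611  0.15550293] [-0.33723079  0.04078473  0.0880703 ] [ 0.23010534  0.27712512  0.06208214  1.97210783 -0.02181014  0.89255174
 -1.95736867]
grid tool x,y,z / world z; rows 230-400
200 (24,-89,4) (24,-76,5) (24,-62,3) (24,-51,5) (24,-39,5) (24,-27,4) (24,-15,4) (24,-4,5) (24,7,5) (24,19,4) (24,31,5) (-13,78,154) (-13,100,154) (-13,123,154) (-13,147,154) (-13,173,155)
220 (12,-91,4) (12,-77,3) (12,-64,4) (12,-51,4) (12,-39,3) (12,-27,4) (16,-14,-8) (16,-4,-7) (16,7,-7) (12,19,4) (12,31,4) (-35,79,153) (1,66,40) (-29,117,134) (-36,150,154) (-37,176,155)
240 (-1,-92,3) (-1,-78,3) (-1,-65,3) (-1,-52,4) (-0,-40,4) (-0,-28,4) (6,-14,-13) (8,-4,-18) (8,7,-18) (4,18,-7) (-1,32,5) (-1,44,5) (-14,67,39) (-52,121,135) (-60,153,154) (-61,180,154)
260 (-13,-92,-2) (-14,-80,3) (-14,-66,2) (-13,-53,3) (-13,-41,4) (-13,-28,4) (8,-12,-43) (12,-3,-52) (13,5,-52) (-13,20,4) (-13,32,3) (-14,45,5) (-83,106,154) (-76,124,137) (-76,147,134) (-87,184,154)
280 (-27,-95,-1) (-28,-82,2) (-28,-68,3) (-28,-55,3) (-27,-42,4) (-27,-29,3) (13,-10,-71) (12,-3,-69) (12,5,-69) (8,13,-61) (-
[... 704 characters left out ...]
41,-111) (4,-37,-107) (-7,-36,-95) (12,-22,-114) (18,-15,-120) (19,-10,-121) (18,-6,-119) (12,-2,-112) (12,3,-113) (17,7,-118) (18,12,-120) (18,16,-120) (-7,31,-94) (1,34,-103) (6,37,-110) (8,42,-113)
380 (6,-39,-118) (-3,-38,-108) (12,-25,-122) (20,-17,-129) (20,-13,-128) (21,-9,-129) (13,-6,-120) (12,-2,-120) (12,3,-120) (20,6,-128) (20,10,-128) (20,14,-129) (20,18,-129) (13,26,-123) (-2,39,-110) (4,41,-117)
400 (12,-33,-130) (11,-28,-128) (12,-23,-128) (20,-16,-134) (20,-13,-134) (20,-9,-134) (12,-6,-126) (12,-2,-126) (12,3,-126) (16,6,-130) (20,10,-134) (21,13,-135) (20,17,-134) (12,25,-128) (12,29,-129) (3,39,-123)
start px (np.float64(277.6281397539496), np.float64(249.64460721063992))
```

The deck depth agrees with calibration. The hidden tip may reach about 27 mm behind the TCP, so the hard stop could simply have been the cap fully in. I'll look for evidence: pilot lamp, meter and fan changes, and a finer height map.

```bash
python3 - <<'E'
from h import *
from bench import r
import pickle
f0=pickle.load(open('top.pkl','rb'));f=r.grab_frame('top')
for n,s in [('lamp',np.s_[246:254,361:369]),('fan',np.s_[95:140,5:90]),('meter',np.s_[205:225,380:408])]:
    a,b=f0['image'][s].astype(float),f['image'][s].astype(float);print(n,abs(a-b).mean(),a.mean((0,1)).round(),b.mean((0,1)).round(),a.max((0,1)),b.max((0,1)))
f,o=pickle.load(open('wb.pkl','rb'))
R=cv2.Rodrigues(np.array(f['rvec']))[0];t=np.array(f['tvec']).ravel();m=f['mtx'];T=Ro.from_rotvec(o['orientation'])
for y in range(208,256,3):
  s=''
  for x in range(242,318,6):
    z=f['depth'][y,x];a=np.array([(x-m[0,2])/m[0,0],(y-m[1,2])/m[1,1]]);th=np.hypot(*a);w=a/th*np.tan(th)
    P=T.inv().apply(R.T@(np.array([w[0],w[1],1])*z-t)-o['tcp_pos'])*1e3;s+=f"({P[0]:.0f},{P[1]:.0f},{P[2]:.0f})"
  print(y,s)
E
```

```text
lamp 4.765625 [119. 115. 109.] [124. 120. 113.] [185. 171. 157.] [192. 177. 163.]
fan 3.16 [82. 71. 60.] [85. 74. 63.] [184. 153. 139.] [191. 159. 144.]
meter 40.86190476190476 [136. 129. 113.] [99. 93. 83.] [191. 183. 161.] [194. 186. 164.]
208 (19,-20,4)(19,-17,4)(21,-13,-0)(22,-9,-7)(22,-6,-7)(23,-3,-8)(23,1,-8)(22,4,-7)(22,7,-7)(19,11,4)(20,14,3)(19,18,4)(19,21,5)
211 (18,-20,3)(18,-17,4)(20,-12,-6)(21,-9,-8)(21,-6,-9)(21,-3,-8)(21,1,-8)(21,4,-8)(21,7,-8)(20,10,-4)(18,14,3)(18,18,3)(18,21,4)
214 (16,-20,4)(18,-16,-4)(19,-12,-8)(19,-9,-8)(19,-6,-8)(19,-3,-8)(20,1,-9)(19,4,-7)(19,7,-8)(19,10,-7)(17,14,1)(16,18,4)(16,21,3)
217 (14,-20,3)(18,-16,-8)(18,-12,-9)(18,-9,-8)(18,-6,-10)(18,-3,-8)(18,1,-8)(17,4,-6)(18,7,-8)(18,10,-8)(17,14,-6)(14,18,4)(14,21,4)
220 (13,-20,-0)(16,-16,-9)(16,-12,-9)(16,-9,-8)(16,-6,-8)(16,-3,-7)(16,1,-8)(16,4,-8)(16,7,-7)(16,10,-8)(16,13,-8)(12,18,3)(12,21,4)
223 (14,-19,-7)(14,-16,-8)(14,-12,-8)(14,-9,-9)(15,-6,-10)(16,-3,-12)(16,1,-14)(14,4,-8)(15,7,-10)(14,10,-8)(14,13,-9)(11,18,1)(10,22,4)
226 (12,-19,-8)(13,-16,-9)(12,-12,-8)(13,-9,-11)(15,-6,-16)(15,-3
[... 584 characters left out ...]
)(5,14,-7)(6,17,-8)(1,22,4)
241 (4,-19,-8)(4,-16,-8)(8,-12,-18)(8,-9,-19)(8,-6,-18)(8,-3,-18)(8,1,-18)(8,4,-19)(8,7,-19)(7,10,-17)(4,14,-9)(4,17,-8)(-1,22,3)
244 (2,-19,-9)(2,-16,-7)(6,-12,-18)(6,-9,-18)(6,-6,-18)(6,-3,-18)(6,1,-18)(6,4,-18)(6,7,-17)(5,10,-17)(2,14,-9)(2,17,-9)(-2,22,3)
247 (-0,-19,-7)(0,-16,-8)(4,-12,-18)(4,-9,-17)(12,-5,-36)(12,-2,-36)(12,0,-36)(12,3,-36)(5,7,-18)(4,10,-17)(0,14,-8)(0,17,-8)(-5,22,4)
250 (-2,-19,-8)(-1,-16,-8)(3,-12,-19)(2,-9,-18)(12,-5,-41)(12,-2,-40)(12,0,-40)(12,3,-40)(12,6,-40)(3,10,-18)(-1,14,-9)(-2,17,-7)(-6,22,3)
253 (-3,-19,-8)(-4,-16,-7)(1,-12,-18)(1,-9,-18)(13,-5,-45)(12,-2,-44)(12,0,-45)(12,3,-44)(12,6,-44)(1,10,-18)(-4,14,-7)(-4,17,-7)(-9,22,5)
```

The cap (visible at tool y −12…+10) is centred under the tip and back out, standing well proud of the collar. The depth exaggerates heights near the camera, so the real tip offset is about 27 mm. That puts the 38 N stop at about the cap's fully-in height. To be certain, I'll repeat slowly and read the spring force halfway.

>>> step_arm --pt "0 0 8 0 0 0 0" --pt "0 0 14 0 0 0 0" --pt "0 0 17 0 0 0 0" --pt "0 0 17 0 0 0 0" --pt "0 0 17 0 0 0 0"

```text
clock: 14.9
tcp_pos: [0.4792, -0.2039, 0.1383]
orientation: [-2.956, 1.063, 0.002]
contact_force: [-1.2, 0.8, 3.4]
grip_width: -0.0
gripper_force: 1.8
```

>>> step_arm --pt "0 0 1 0 0 0 0" --pt "0 0 2 0 0 0 0" --pt "0 0 2 0 0 0 0" --pt "0 0 2 0 0 0 0"

```text
clock: 15.3
tcp_pos: [0.4793, -0.2039, 0.1364]
orientation: [-2.956, 1.063, 0.001]
contact_force: [-3.0, 1.3, 4.7]
grip_width: 0.0
gripper_force: 2.3
```

That is the button's spring: 3.4 N, then 4.7 N. I'll press the last bit to the stop, then release.

>>> step_arm --pt "0 0 1 0 0 0 0" --pt "0 0 2 0 0 0 0" --pt "0 0 2 0 0 0 0"

```text
clock: 15.6
tcp_pos: [0.4794, -0.2039, 0.136]
orientation: [-2.956, 1.063, 0.0]
contact_force: [-7.5, 3.4, 18.6]
grip_width: 0.0001
gripper_force: 9.6
```

>>> step_arm --pt "0 0 -5 0 0 0 0" --pt "0 0 -20 0 0 0 0" --pt "0 0 -60 0 0 0 0" --pt "0 0 -105 0 0 0 0" --pt "-40 0 -107 0 0 0 0" --pt "-75 -50 -107 0 0 0 0" --pt "-75 -105 -107 0 0 0 0" --pt "-75 -110 -107 0 0 0 0"

```text
clock: 16.4
tcp_pos: [0.4938, -0.0666, 0.2418]
orientation: [-2.957, 1.054, -0.004]
contact_force: [-0.4, -0.6, 0.3]
grip_width: -0.0003
gripper_force: 0.0
```

```bash
python3 - <<'E'
from bench import r
from h import *
for _ in range(4): f=r.grab_frame('wrist')
o=r.get_obs();print(o['clock'],o['tcp_pos'],o['contact_force'],abs(o['qvel']).max())
def fit(z,r0,r1,white):
    al,rr,g=polar(f,wristp,z,r0,r1,-2.5,-2.0,n=251);P=[]
    for q,row in zip(rr,g.astype(float)):
        m=row if white else 255-row
        w=np.clip(m-.5*(m.max()+np.median(m)),0,None);a=(w*al).sum()/w.sum();P.append(K+q*np.array([np.cos(a),np.sin(a)]))
    vx,vy,x,y=cv2.fitLine(np.array(P,np.float32),cv2.DIST_HUBER,0,.01,.01).ravel();return np.arctan2(vy,vx),x,y
print(fit(.182,.012,.036,1),fit(.1515,.049,.067,0))
E
```

```text
16.6 [ 0.49171807 -0.07174721  0.2410008 ] [-0.14835499 -0.08141083 -1.19955945] 0.02443140467809823
(np.float32(0.8881341), np.float32(0.5202748), np.float32(-0.098826446)) (np.float32(0.8823435), np.float32(0.49595332), np.float32(-0.12764774))
```

The button hit its stop (18.6 N) and was released. The index (−2.253) and the line (−2.259) still agree to 0.006 rad, and the robot touches nothing.

```bash
python3 -c "from bench import r;print(r.hand_in())"
```

```text
the job is handed in; nothing more can be done
None
```

I pushed the knob round to the thick target line with a fingertip (last measured within about 0.01 rad), then pressed the start button to its stop and let it come back out, and handed in at about 17 s; I pressed it twice, as the first press met 38 N so suddenly that I repeated it slowly to confirm it was the button.

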